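# Slacken the left-hand rotor knob of a tube spinner

## Task

Two small tube spinners stand on the bench, and the wide rotor of one of them is to come off for cleaning. The black wing knob that holds the wide rotor has a left-hand thread: slacken it by about a quarter turn, without tightening it first, then let go of it. Leave the knob of the other spinner, the one with the narrow rotor, as it is.

Things in the scene. Friction and masses are not known exactly. Their poses are not given: they have to be found in the camera images.
- large_wing (a point): Black wing knob to slacken, on the wide rotor (grey 104 mm disc, ten white tube caps 3.5 mm high) of a round white spinner 116 mm wide, fixed. Wing: upright bar 50 mm long, 15 thick, 30 high, on a round neck 28 mm wide. Point on the knob's axis: 12 mm below the wing's top, 18 above its lower edge, 99 above the bench, 30 above the rotor. x along the wing, y across it, z up; turns with the knob.
- large_knob (a joint): Angle of that knob, rad: grows as it is turned clockwise seen from above, which loosens it (left-hand thread); begins between 0 and 0.25. Counter-clockwise tightens it, the value falls. Stiff and even (about 0.1 N m), does not rise, stays where it is left; stops at -0.5 and 3.2. Rotor and spinner do not turn with it.
- small_wing_end (a point): One end of the like wing knob on the other spinner, same housing but narrow rotor (grey 62 mm disc, six tube caps): 25 mm from that knob's axis along its wing, 99 mm above the bench. It turns as easily and is to be left alone. Which of the two places holds which spinner varies. Keep the arm clear of the 0.63 m high stack of cartons behind: its front runs from x 0.55, y 0.08 to x 0.64, y 0.43.

How it is judged:
By the outcome, as a careful person would: the job done as asked, in the order asked, and still so for the second after the job is handed in, with the robot touching nothing.
It also fails if it takes over 35 s, if anything falls off the work surface, if the arm or the gripper's body presses on something with over 40 N, if the wrist force passes 120 N, or if a joint passes its speed limit or range.

## Robot

A 6-joint arm with a two-finger parallel gripper is mounted at the origin on a cart in front of the work surface, level with it; the furniture and walls round the work are solid. World frame = base frame: x ahead of the robot, y to its left, z up, the work surface at z = 0. Lengths are in m, angles in rad, forces in N, time in s.
With the tool pointing down it reaches from about 0.35 to 0.975 m from the base axis. Payload 4.9 kg.
Tool frame: the origin (TCP) lies at the very end of the fingers, on their centre line; the grasp point (between the pads) lies 19 mm behind it; z points along the fingers, y is the line along which they close (so a half turn about z gives the same grasp; the last joint's range is limited). The gripper opens to 85 mm and grips with 20 to 120 N. Pads are 22 mm wide; open, the fingers measure 114 mm over their backs; the gripper's body (76 mm by 85 mm) begins 54 mm behind the grasp point. The pads swing forward as they close: fully open they stand 13 mm farther back than shut.
Start: joints at [-1.337, 0.053, 1.613, -0, 1.476, -0.119], TCP at [0.216, -0.586, 0.231] pointing down, gripper open.
Joint ranges: [-3.01, 3.01], [-1.01, 2.22], [0.06, 2.58], [-1.02, 4.17], [0.09, 2.62], [-3.14, 3.14]. Speed limits (rad/s): [2.57, 2.57, 3.14, 3.14, 3.14, 3.14].

## Interface

Orientations are given as a unit quaternion [w, x, y, z].
In Python, from cell import * gives the robot as it stands.
- The arm moves only by the tool carry_out, never from a script. Its argument "series" is text: rows parted by semicolons, each of 7 numbers parted by spaces: the turn, a rotation vector about the world's x, y, z in rad, then the shift along the world's x, y, z in mm, then the closure, from -1 (fully open) to 1 (shut). A call has 1 to 8 rows; each row shifts and turns the commanded pose from where the row before left it; what a row does not reach is not made up. A row lasts 1/8 s, in which the tool goes at most 62.5 mm and 10.7 degrees, less where a joint would pass 70% of its speed; a pose out of reach is approached as far as the arm can. A call is refused whole if a number of a shift passes 62.5 or a number of a turn 0.188, either way. A call with a gripper value outside its range is refused whole. The fingers move at their own pace and stop on an object; "newtons" is the grip in N (left out, the last holds). Time passes only in rows, so rows that do not move let the fingers close. It gives the time, the measured TCP pose, the force, the opening and the grip force at its end, in the units of the state.
- get_obs(): the state, without advancing time (a new reading comes with each control period).
- get_image(name): name is "side" or "top"; returns (picture, depth): 420x560x3 uint8, red, green, blue; 420x560 float32, m along the optical axis (not along the pixel's ray), 0 where there is no reading.
- get_calibration(name): a dict with "fx", "fy", "cx", "cy" (pixels), "rvec" (rotation vector, rad) and "tvec" (3), from world to camera coordinates, as OpenCV has them. Camera axes: x right, y down, z forward; pixel columns grow to the right and rows downward; lengths in m; the calibration is good to about 2 mm. A picture is of the moment at which its call begins. get_calibration takes no time and is no camera call.
- sign_off(): hands the job in; it is judged then, once.
The state is a dict: "time_s": time; "qpos": joint angles; "joint_velocities": joint speeds; "joint_efforts": joint torques, N m; "tcp_pos": TCP position; "orientation": TCP orientation; "ft_force": force on the tool from outside, world axes, zero at the start; "ft_torque": the same for the moment, N m; "opening": finger opening in m; "grasp_force": force on a finger pad.
Only numpy, scipy, OpenCV 4.12 (cv2) and the standard library are available. Lean on these libraries where they do the work, as an engineer would, in place of code of your own. Each camera call takes 0.05 s, during which the arm holds its last target. There are 200 camera calls.

## Working session

There is one attempt and no reset: what is moved stays moved. The work goes in short steps, Python scripts to look and compute and a tool call to move; the robot and the scene stay as the last step left them, time stands still between calls to the robot, and variables do not carry over. Pictures are saved under pics/ and viewed, at most 10 in all, crops included, and the job is handed in when it is done.

Besides the shell and the picture viewer there is one more tool, called after "Emit:" as name(argument=value, ...) on one line, values as JSON. carry_out: Moves the arm, as the interface text tells. Its arguments: {"type":"object","properties":{"series":{"type":"string"},"newtons":{"type":"number"}},"required":["series"]}

```bash
mkdir -p pics
cat > h.py <<'E'
from cell import *
import numpy as np, cv2
def cam(n):
    c=get_calibration(n);K=np.array([[c['fx'],0,c['cx']],[0,c['fy'],c['cy']],[0,0,1.]])
    return K,cv2.Rodrigues(np.array(c['rvec'],float))[0],np.array(c['tvec'],float).ravel()
def onplane(n,uv,z):
    K,R,t=cam(n);uv=np.atleast_2d(np.array(uv,float))
    d=(np.linalg.inv(K)@np.c_[uv,np.ones(len(uv))].T).T@R;o=-R.T@t
    return o+d*((z-o[2])/d[:,2])[:,None]
def cloud(n,dep):
    K,R,t=cam(n);v,u=np.indices(dep.shape)
    p=np.stack([(u-K[0,2])/K[0,0]*dep,(v-K[1,2])/K[1,1]*dep,dep],-1)
    return (p-t)@R
E
python3 - <<'E'
from h import *
for n in("top","side"):
    p,d=get_image(n);np.savez(f"{n}0.npz",p=p,d=d);cv2.imwrite(f"pics/{n}0.png",p[:,:,::-1])
    K,R,t=cam(n);print(n,K[0,0],-R.T@t,R[2])
print(get_obs())
E
```

```text
top 435.05158351520504 [0.37544678 0.36391245 0.94789719] [ 0.10288882 -0.03021295 -0.99423391]
side 392.6531421928725 [0.95219889 0.74319331 0.70877409] [-0.55707479 -0.47276029 -0.68276305]
{'time_s': 0.1, 'qpos': array([-1.33700573e+00,  5.33555829e-02,  1.61416352e+00,  8.36218307e-06,
        1.47598566e+00, -1.18985568e-01]), 'joint_velocities': array([ 0.00024289, -0.00154609, -0.00272166, -0.00046143,  0.00041546,
        0.00076682]), 'joint_efforts': array([ 4.33995110e-04, -3.94903421e+01, -3.71363354e+01, -1.09054461e-04,
        3.95234500e-03, -2.58132523e-06]), 'tcp_pos': array([ 0.21582   , -0.58595546,  0.23014173]), 'orientation': array([-9.54721367e-04,  9.84483534e-01,  1.75474375e-01, -5.06948790e-05]), 'ft_force': array([-0.87356177, -0.34118902, -0.16886332]), 'ft_torque': array([-0.03350286, -0.00512574,  0.00879742]), 'grasp_force': 0.0, 'opening': 0.0852045480131221}
```

View pics/top0.png

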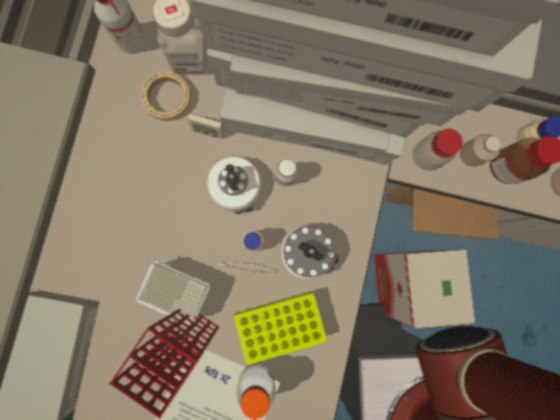

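View pics/side0.png

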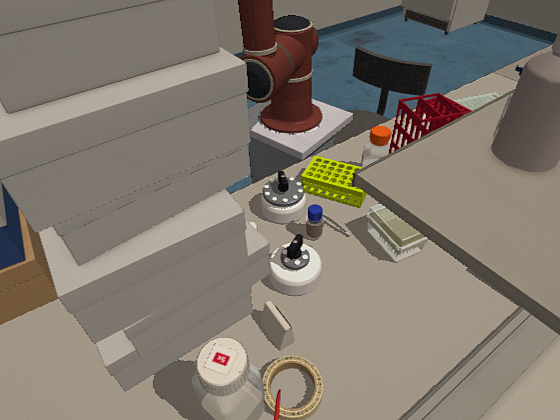

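The top view shows the wide rotor at about (310,251) with its wing running from upper-left to lower-right. The narrow rotor is at (233,180), and the cartons are at the top. In the side view the wide one is at (284,190) and the narrow one at (294,262).

Run:
```python
from h import *
f=np.load("top0.npz");p,d=f["p"],f["d"];P=cloud("top",d)
for nm,(u,v) in dict(wide=(310,251),narrow=(233,180)).items():
    c=onplane("top",[(u,v)],.07)[0]
    print(nm,c)
    near=(np.hypot(P[...,0]-c[0],P[...,1]-c[1])<.045)&(d>0)
    m=near&(P[...,2]>.095)&(P[...,2]<.125)
    q=P[m];print("top pts",m.sum(),q.mean(0),np.percentile(q[:,2],[5,50,95]))
    t=near&(P[...,2]>.105)
    vu=np.argwhere(t)[:,::-1].astype(np.float32);w=onplane("top",vu,.111)[:,:2]*1000
    r=cv2.minAreaRect(w.astype(np.float32));print(len(w),r, w.mean(0))
    xx=w-w.mean(0);e,V=np.linalg.eigh(xx.T@xx);print("dir",np.degrees(np.arctan2(V[1,1],V[0,1])))
    # rotor/housing: white
big=cv2.resize(p[130:300,180:360],None,fx=4,fy=3.5,interpolation=cv2.INTER_CUBIC)[:, :]
big=cv2.resize(p[140:290,190:350],(800,600)[::1] if 0 else (640,600),interpolation=cv2.INTER_CUBIC)
cv2.imwrite("pics/crop0.png",big[:,:,::-1])
# height objects map near
for x in np.arange(.25,.75,.03):
    print("%.2f"%x,' '.join("%3d"%(1000*np.max(np.where((abs(P[...,0]-x)<.015)&(abs(P[...,1]-y)<.015)&(d>0),P[...,2],0))) for y in np.arange(-.05,.6,.03)))
```

```text
wide [0.38275927 0.27085902 0.07      ]
top pts 208 [0.38239181 0.27301005 0.10907877] [0.10472553 0.10956303 0.11227358]
196 ((382.6750793457031, 272.7607421875), (49.35625457763672, 14.955235481262207), 54.98951721191406) [382.57195073 272.79775985]
dir 54.082577953004055
narrow [0.53058499 0.4235563  0.07      ]
top pts 198 [0.53051298 0.42339191 0.1094701 ] [0.10583985 0.10976579 0.1124548 ]
190 ((530.5858764648438, 423.4396057128906), (49.901512145996094, 14.839462280273438), 10.39163875579834) [530.8279423  423.41755096]
dir -169.28290804409167
0.25   0 244 296 303 293 269   0   2   4   4  58  58  57  56  59  58  57 309 311 309 311   3
0.28   0   0   0   0   0   0   0   3   2   2  57  57  57  58  59  55   4   3  81 310 310  82
0.31   0   0   0   0   0   0   0   4   4   4  26  54   4   3   3   3   3   3  82  82  82  81
0.34   0   0   0   0   0   0   2   3   4  67  75  74  72   7   9  11  11   4  80  82  81  83
0.37   0   0   0   0   0   0   3   3   3  75 113 112  75  47  10  11  13  12   4   3  79  82
0.40   0   0   0   0   0   0   3   4   4  75 106 112  98  47  90  90   3   3  
[... 337 characters left out ...]
3   6  43  97  67  52 110 114  73  48   4   3   3
0.55   2 120 121   3 524 524 525 505 198   3   3  72 101  99  53  82 113  74  48   4   4 421
0.58  77 123 125  84 524 525 626 621 608 597 524 411 407  65  49  53  54  51   3   3   3 422
0.61   0 122 124  82 524 525   0 267 523 591 583 571 559 547 524 412 202   4   4   6   5 422
0.64   2  80   3   4   0   0   0   0   0   0 200 235 522 544 534 525 524  65  61  45   3   3
0.67   4   2   1   0   0   0   0   0   0   0   0   0   0   0 200 324 325  63  64  64  26  26
0.70   0   0   0   0   0   0   0   0   0   0   0   0   0   0   0   0 323   3   2  27  27  29
0.73   0   0   0   0   0   0   0   0   0   0   0   0   0   0   0   0   0   4   3  27  24   3
```

View pics/crop0.png

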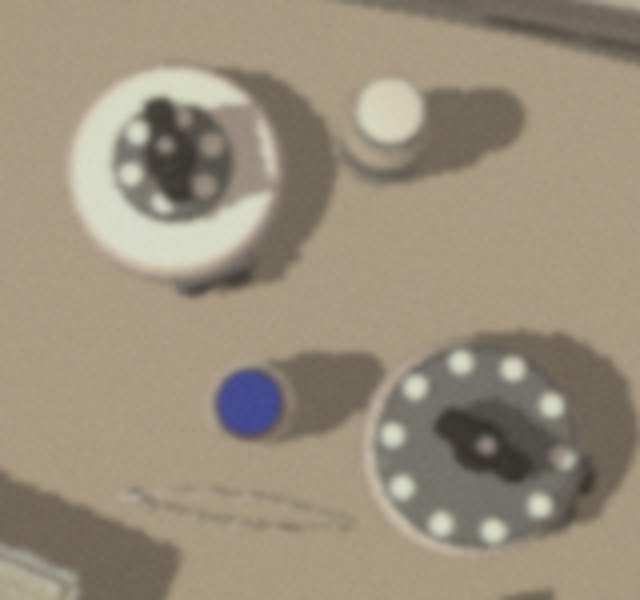

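Emit:
carry_out(series="0 0 0.03 22 50 3 -1;0 0 0.03 22 50 3 -1;0 0 0.03 22 50 3 -1;0 0 0.03 22 50 3 -1;0 0 0.03 22 50 3 -1;0 0 0.03 22 50 3 -1;0 0 0.03 22 50 3 -1;0 0 0.03 22 50 3 -1", newtons=50)

```text
time_s: 1.1
tcp_pos: [0.3921, -0.1847, 0.255]
orientation: [-0.0, 0.956, 0.292, 0.0]
ft_force: [0.2, 0.6, -0.4]
opening: 0.0852
grasp_force: 0.0
```

Emit:
carry_out(series="0 0 0.03 2 50 0 -1;0 0 0.03 2 50 0 -1;0 0 0.03 2 50 0 -1;0 0 0.03 2 50 0 -1;0 0 0.03 2 50 0 -1;0 0 0.03 2 50 0 -1;0 0 0.03 2 50 0 -1;0 0 0.03 2 50 0 -1")

```text
time_s: 2.1
tcp_pos: [0.4075, 0.2152, 0.2549]
orientation: [0.0, 0.914, 0.405, -0.0]
ft_force: [0.4, -0.7, 0.4]
opening: 0.0852
grasp_force: 0.0
```

Emit:
carry_out(series="0 0 0.06 -13 30 0 -1;0 0 0.06 -13 29 0 -1;0 0 0 0 0 0 -1;0 0 0 0 0 0 -1")

```text
time_s: 2.6
tcp_pos: [0.382, 0.272, 0.255]
orientation: [0.0, 0.889, 0.458, -0.0]
ft_force: [1.2, -0.2, -0.0]
opening: 0.0852
grasp_force: 0.0
```

```bash
cat >> h.py <<'E'
def tool():
    o=get_obs();w,x,y,z=o['orientation']
    from scipy.spatial.transform import Rotation as Ro
    R=Ro.from_quat([x,y,z,w]).as_matrix();print(o['time_s'],o['tcp_pos'].round(4),'yang',np.degrees(np.arctan2(R[1,1],R[0,1])).round(2),'z',R[:,2].round(3),'q',o['qpos'].round(2),o['opening'].round(4),o['grasp_force'],o['ft_force'].round(1),o['ft_torque'].round(2))
E
python3 - <<'E'
from h import *
tool()
p,d=get_image("side");cv2.imwrite("pics/s1.png",p[:,:,::-1])
E
```

```text
Traceback (most recent call last):
  File "h.py", line 17, in tool
    R=Ro.from_quat([x,y,z,w]).as_matrix();print(o['time_s'],o['tcp_pos'].round(4),'yang',np.degrees(np.arctan2(R[1,1],R[0,1])).round(2),'z',R[:,2].round(3),'q',o['qpos'].round(2),o['opening'].round(4),o['grasp_force'],o['ft_force'].round(1),o['ft_torque'].round(2))
                                                                                                                                                                                   ^^^^^^^^^^^^^^^^^^
AttributeError: 'float' object has no attribute 'round'
```

```bash
sed -i "s/o\['opening'\].round(4)/o['opening']/" h.py
python3 - <<'E'
from h import *
tool()
f=np.load("side0.npz");P=cloud("side",f["d"]);d=f["d"]
m=(np.hypot(P[...,0]-.3825,P[...,1]-.2728)<.04)&(P[...,2]>.104)&(P[...,2]<.13)&(d>0)
vu=np.argwhere(m)[:,::-1];w=P[m][:,:2]*1000
print(m.sum(),cv2.minAreaRect(w.astype(np.float32)),w.mean(0))
p,d=get_image("side");cv2.imwrite("pics/s1.png",p[:,:,::-1])
E
```

```text
2.6 [0.382 0.272 0.255] yang -35.44 z [-0.    -0.001 -1.   ] q [ 0.46 -0.35  1.93 -0.    1.56  1.08] 0.08516784610466803 0.0 [ 1.2 -0.2 -0. ] [-0.01  0.01 -0.  ]
91 ((382.3014831542969, 274.8337707519531), (48.51758575439453, 15.595868110656738), 54.3798713684082) [383.83484734 275.05253599]
```

View pics/s1.png

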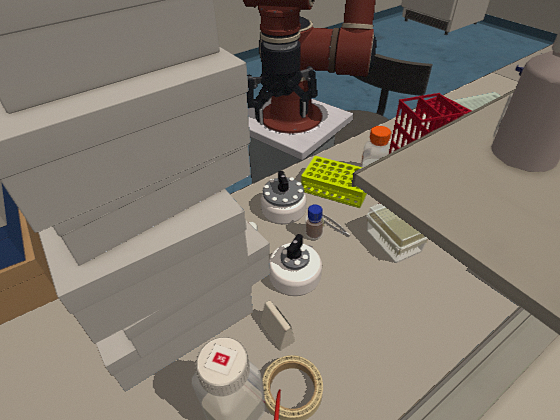

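The gripper hangs at about (283,95), above the wide spinner's knob at (284,185). The way down is clear, and both views agree on the wing at (382.5, 273.5) mm and 54.5°.

Emit:
carry_out(series="0 0 0 0.5 1.5 -40 -1;0 0 0 0 0 -40 -1;0 0 0 0 0 -40 -1;0 0 0 0 0 -30 -1;0 0 0 0 0 -22 -1;0 0 0 0 0 0 -1")

```text
time_s: 3.4
tcp_pos: [0.3814, 0.2723, 0.0813]
orientation: [0.0, 0.889, 0.458, -0.002]
ft_force: [0.1, -0.7, 0.0]
opening: 0.0854
grasp_force: 0.0
```

Emit:
carry_out(series="0 0 0 0 0 0 0.2;0 0 0 0 0 0 0.4;0 0 0 0 0 0 0.6;0 0 0 0 0 0 0.8;0 0 0 0 0 0 1;0 0 0 0 0 0 1;0 0 0 0 0 0 1;0 0 0 0 0 0 1", newtons=40)

```text
time_s: 4.4
tcp_pos: [0.383, 0.2741, 0.084]
orientation: [0.0, 0.889, 0.459, 0.0]
ft_force: [-1.2, -2.0, 5.6]
opening: 0.0148
grasp_force: 42.3
```

```bash
python3 -c "
from h import *
tool()"
```

```text
4.4 [0.383  0.2741 0.084 ] yang -35.41 z [ 0.001  0.    -1.   ] q [ 0.46 -0.18  2.1  -0.    1.23  1.08] 0.014785049405953848 42.3333603143692 [-1.2 -2.   5.6] [-0.27  0.08 -0.07]
```

Emit:
carry_out(series="0 0 -0.1 0 0 0 1;0 0 -0.1 0 0 0 1;0 0 -0.1 0 0 0 1;0 0 -0.1 0 0 0 1;0 0 -0.1 0 0 0 1;0 0 -0.1 0 0 0 1;0 0 -0.1 0 0 0 1;0 0 -0.1 0 0 0 1")

```text
time_s: 5.4
tcp_pos: [0.3844, 0.2718, 0.084]
orientation: [0.003, 0.997, 0.075, 0.002]
ft_force: [5.3, -10.7, 5.2]
opening: 0.0141
grasp_force: 42.3
```

```bash
python3 -c "
from h import *
tool()"
```

```text
5.4 [0.3844 0.2718 0.084 ] yang -81.37 z [ 0.004 -0.006 -1.   ] q [ 0.46 -0.18  2.1  -0.01  1.23  1.88] 0.014068258389093608 42.30740547180176 [  5.3 -10.7   5.2] [-1.83 -0.78  0.17]
```

Emit:
carry_out(series="0 0 -0.1 0 0 0 1;0 0 -0.1 0 0 0 1;0 0 -0.1 0 0 0 1;0 0 -0.1 0 0 0 1;0 0 -0.1 0 0 0 1;0 0 -0.1 0 0 0 1;0 0 -0.1 0 0 0 1;0 0 -0.07 0 0 0 1")

```text
time_s: 6.4
tcp_pos: [0.3838, 0.2693, 0.084]
orientation: [0.006, 0.953, -0.304, 0.003]
ft_force: [1.0, -21.5, 11.6]
opening: 0.0141
grasp_force: 43.1
```

Emit:
carry_out(series="0 0 0 0 0 0 1;0 0 0 0 0 0 1")

```text
time_s: 6.65
tcp_pos: [0.3838, 0.2693, 0.084]
orientation: [0.006, 0.953, -0.303, 0.003]
ft_force: [2.4, -21.1, 10.8]
opening: 0.0142
grasp_force: 43.2
```

```bash
python3 -c "
from h import *
tool()"
```

```text
6.65 [0.3838 0.2693 0.084 ] yang -125.32 z [ 0.002 -0.012 -1.   ] q [ 0.46 -0.19  2.1  -0.01  1.23  2.65] 0.014194663032199508 43.17163825035095 [  2.4 -21.1  10.8] [-3.31 -0.17 -0.06]
```

Emit:
carry_out(series="0 0 0 0 -2 0 1;0 0 0 0 -2 0 1;0 0 0 0 0 0 1")

```text
time_s: 7.02
tcp_pos: [0.3838, 0.269, 0.0841]
orientation: [0.001, 0.953, -0.304, 0.002]
ft_force: [3.0, -6.7, 4.8]
opening: 0.0145
grasp_force: 42.3
```

Emit:
carry_out(series="0 0 0 0 0 0 0.4;0 0 0 0 0 0 0;0 0 0 0 0 0 -0.3;0 0 0 0 0 0 -0.5;0 0 0 0 0 0 -0.5;0 0 0 0 0 0 -0.5")

```text
time_s: 7.78
tcp_pos: [0.3824, 0.2701, 0.0833]
orientation: [-0.0, 0.953, -0.304, -0.0]
ft_force: [-0.1, 0.2, -0.3]
opening: 0.0639
grasp_force: 0.0
```

```bash
python3 -c "
from h import *
tool()"
```

```text
7.775 [0.3824 0.2701 0.0833] yang -125.36 z [ 0.  0. -1.] q [ 0.46 -0.19  2.1   0.    1.23  2.64] 0.06394243453826057 0.0 [-0.1  0.2 -0.3] [ 0. -0. -0.]
```

Released cleanly. I'll lift straight up, then back away toward the start so the top camera can see the knob.

Emit:
carry_out(series="0 0 0 0 0 25 -0.5;0 0 0 0 0 40 -0.5;0 0 0 0 0 50 -0.5;0 0 0 0 0 50 -0.5;0 0 0 5 -50 0 -0.5;0 0 0 5 -50 0 -0.5;0 0 0 5 -50 0 -0.5;0 0 0 5 -50 0 -0.5")

```text
time_s: 8.78
tcp_pos: [0.4024, 0.0686, 0.2485]
orientation: [-0.0, 0.953, -0.303, 0.0]
ft_force: [1.4, -0.2, 0.4]
opening: 0.0641
grasp_force: 0.0
```

Emit:
carry_out(series="0 0 0 0 -50 0 -0.5;0 0 0 0 -50 0 -0.5;0 0 0 0 -50 0 -0.5;0 0 0 0 -50 0 -0.5;0 0 0 0 -50 0 -0.5;0 0 0 0 0 0 -0.5;0 0 0 0 0 0 -0.5")

```text
time_s: 9.65
tcp_pos: [0.4024, -0.1798, 0.2482]
orientation: [-0.0, 0.953, -0.304, -0.0]
ft_force: [0.0, -0.4, -1.0]
opening: 0.0642
grasp_force: 0.0
```

Run:
```python
from h import *
p,d=get_image("top");P=cloud("top",d);cv2.imwrite("pics/t2.png",p[:,:,::-1])
for c in((.3825,.2728),(.5306,.4235)):
    t=(np.hypot(P[...,0]-c[0],P[...,1]-c[1])<.045)&(d>0)&(P[...,2]>.105)
    w=onplane("top",np.argwhere(t)[:,::-1],.111)[:,:2]*1000
    x=w-w.mean(0);e,V=np.linalg.eigh(x.T@x);print(len(w),cv2.minAreaRect(w.astype(np.float32)),np.degrees(np.arctan2(V[1,1],V[0,1])))
tool()
```

```text
193 ((382.7109680175781, 272.69659423828125), (14.359764099121094, 49.077972412109375), 54.46854019165039) 144.51964249976845
189 ((530.9595336914062, 423.5167236328125), (49.13861083984375, 14.822591781616211), 10.39163875579834) -169.19784642231429
9.7 [ 0.4024 -0.1793  0.2482] yang -125.32 z [-0.  0. -1.] q [-0.59 -0.42  2.    0.    1.57  1.6 ] 0.06385958094326183 0.0 [-0.4  1.3 -0.6] [-0.   -0.03 -0.02]
```

View pics/t2.png

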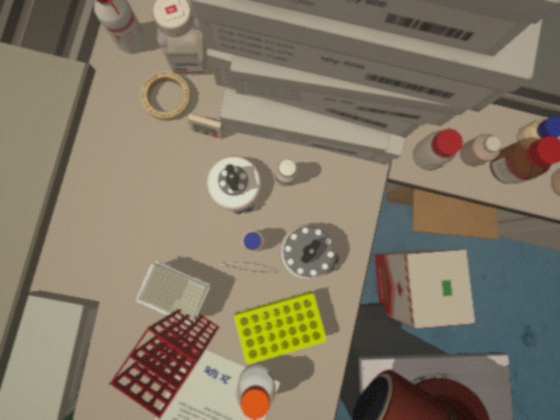

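The wide rotor's wing at (310,251) has turned 90° clockwise, from 54.5° to -35.5°. The narrow one at (233,180) has not moved, and the arm is clear of everything.

```bash
python3 -c "
from cell import *
print(sign_off())"
```

```text
the job is handed in; nothing more can be done
None
```

The wide rotor's knob was slackened a quarter turn (about 90° clockwise from above) and released, the other spinner's knob was left untouched, and the job is handed in.

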